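# Set the bread slicing guide with the yellow gauge

## Robot

A 6-joint arm with a two-finger parallel gripper is mounted at the origin on the work surface. World frame = base frame: x ahead of the robot, y to its left, z up, the work surface at z = 0. Lengths are in m, angles in rad, forces in N, time in s.
With the tool pointing down it reaches from about 0.3 to 0.875 m from the base axis. Payload 6.4 kg.
Tool frame: the origin (TCP) lies on the front face of the gripper's body, between the roots of the fingers; the fingertips stand 73 mm ahead of it and the grasp point (between the pads) lies ctrl.pinch_z ahead of it (ctrl.pinch_z is the distance from the TCP to the grasp point, in m); z points along the fingers, x is the direction in which the jaws open and shut, and the axes are right-handed (so a half turn about z gives the same grasp; the last joint's range is limited). The gripper opens to 85 mm and grips with 20 to 120 N. Pads are 22 mm wide; open, the fingers measure 114 mm over their backs; the gripper's body (76 mm by 85 mm) begins 54 mm behind the grasp point. The pads swing forward as they close: fully open they stand 13 mm farther back than shut.
Start: joints at [1.117, 0.181, 1.607, -0, 1.354, -0.206], TCP at [0.141, 0.557, 0.304] pointing down, gripper open.
Joint ranges: [-2.99, 2.99], [-0.89, 2.07], [0.3, 2.58], [-1.14, 4.28], [0, 2.63], [-3.12, 3.12]. Speed limits (rad/s): [2.57, 2.57, 3.01, 3.14, 3.14, 3.14].

## Interface

Orientations are given as a unit quaternion [w, x, y, z].
In Python, from bench import ctrl gives the robot as it stands.
- The arm moves only by the tool move_arm, never from a script. Its argument "rows" is text: rows parted by semicolons, each of 7 numbers parted by spaces: the shift along the tool's x, y, z in cm, then the turn, a rotation vector about the tool's x, y, z in degrees, then the opening, from 0 (shut) to 1 (fully open). In form: x y z rx ry rz grip; .... A call has 1 to 20 rows; each row shifts and turns the commanded pose from where the row before left it, along the tool's axes as they then stand; what a row does not reach is not made up. A row lasts 1/10 s, in which the tool goes at most 50 mm and 8.59 degrees, less where a joint would pass 70% of its speed; a pose out of reach is approached as far as the arm can. A call with a gripper value outside its range is refused whole. The fingers move at their own pace and stop on an object; the grip force is fixed at half the most. Time passes only in rows, so rows that do not move let the fingers close. It gives the time, the measured TCP pose, the force and the opening at its end, in the units of the state.
- ctrl.get_obs(): the state, without advancing time (a new reading comes with each control period).
- ctrl.camera(name): name is "scene" or "top" or "wrist"; returns a dict with "color" (420x560x3 uint8, blue, green, red), "fx", "fy", "cx", "cy" (pixels), "k1" (the pictures are not rectified: a ray, as slopes to the right and down, at radius r is drawn at 1 + k1 r^2 times it, then the intrinsics apply), "rvec" (rotation vector, rad) and "tvec" (3), from world to camera coordinates, as OpenCV has them. Camera axes: x right, y down, z forward; pixel columns grow to the right and rows downward; lengths in m; the calibration is good to about 2 mm. A picture is of the moment at which its call begins. There is no depth.
- ctrl.hand_in(): hands the job in, once; it reports no verdict.
Trained networks look in the newest picture that a camera, given by its name, has taken for a name from the list of things; names that differ only in an ending like _2 or _b are one class to them, and where a whole thing is asked for, a point or a joint stands for the part that bears it (a point fixed in the world has none). Each returns a list of dicts, best first, with "confidence" (0 to 1); they miss things now and then, are a little off and sometimes report something else, mostly with a low value. They report only what shows in the picture. A call takes as long as a camera call. They do not tell look-alikes from the thing itself.
- ctrl.look_for(camera, query): "bbox" ([left, top, right, bottom] in pixels, round what is visible of it).
- ctrl.trace(camera, query): "region" (420x560 bool, what is visible of it) and "bbox" ([left, top, right, bottom] in pixels, round what is visible of it).
The state is a dict: "time_s": time; "q": joint angles; "dq": joint speeds; "joint_efforts": joint torques, N m; "eef_pos": TCP position; "eef_rot": TCP orientation; "wrist_force": force on the tool from outside, world axes, zero at the start; "torque": the same for the moment, N m; "opening": opening from 0.0 (shut) to 1.0 (fully open).
Only numpy, scipy, OpenCV 4.12 (cv2) and the standard library are available. Lean on these libraries where they do the work, as an engineer would, in place of code of your own. Each camera call takes 0.05 s, during which the arm holds its last target.

## Task

Set the bread slicing guide for the slices of the yellow gauge: draw the yellow gauge up out of its slot in the rack and lower its blade into the gap between the guide's two steel plates until its flange rests on them, not letting go before it is down. Then push the black-handled stop plate up against the blade so that both plates touch it, and leave the gauge standing in the gap. Leave the red gauge, the blue gauge and the sauce bottle where they are.

Things in the scene. Friction and masses are not known exactly. Their poses are not given: they have to be found in the camera images.
- yellow_gauge: Yellow gauge, about 0.12 kg, 113 mm tall: flat aluminium blade 60 mm wide (x), 12 mm thick (y), 55 mm deep; on it a yellow flange 64 x 50 x 8 mm (x, y, z), the depth stop; on that an upright yellow grip tab 44 mm wide (x), 14 thick (y), 50 tall. Origin: centre of the blade's lower edge, z up. Hangs in a rack slot by its flange, tab up.
- yellow_gauge_flange (a point): Centre of the underside of the yellow gauge's flange, 55 mm above the blade's lower edge; the tab's top is 58 mm higher. Axes as the gauge.
- red_gauge: Red gauge, about 0.12 kg, 113 mm tall: flat aluminium blade 60 mm wide (x), 10 mm thick (y), 55 mm deep; on it a red flange 64 x 50 x 8 mm (x, y, z), the depth stop; on that an upright red grip tab 44 mm wide (x), 14 thick (y), 50 tall. Origin: centre of the blade's lower edge, z up. Hangs in a rack slot by its flange, tab up. To be left in the rack.
- blue_gauge: Blue gauge, about 0.12 kg, 113 mm tall: flat aluminium blade 60 mm wide (x), 8 mm thick (y), 55 mm deep; on it a blue flange 64 x 50 x 8 mm (x, y, z), the depth stop; on that an upright blue grip tab 44 mm wide (x), 14 thick (y), 50 tall. Origin: centre of the blade's lower edge, z up. Hangs in a rack slot by its flange, tab up. To be left in the rack.
- rack: Dark wooden rack, fixed to the bench, 90 x 225 x 65 mm (x, y, z), with three upright slots 68 mm long (x), 15 mm wide (y) and 55 mm deep, side by side along its y at -75, 0 and +75 mm; each holds one gauge, in any order, flange resting on the rack's top. Origin: centre of its underside.
- slicer: Fixed bread slicing guide: wooden base 215 x 170 x 18 mm (x -165 to +50 mm) with two parallel upright steel plates 12 mm thick (x), 130 wide (y), tops 85 mm above the bench: fixed plate at x 0 to +12 mm, stop plate on its -x side. The gap between is open above, 67 mm deep. Origin: on the bench below the fixed plate's inner face, mid width; x points from stop to fixed plate.
- mouth (a point): Middle of the upper inner edge of the guide's fixed plate, 85 mm above the bench; axes as the slicing guide. The gap lies on its -x side.
- stop (a joint): Sliding stop plate of the guide, m towards the fixed plate (guide's +x); the gap is 24 mm minus this value. It starts somewhere between 0 and 0.008, can travel to 0.018 and stays where it is left (about 3 N to slide it). Closed on the 12 mm blade it reads about 0.012.
- stop_handle (a point): Centre of the top of the stop plate's black handle, 135 mm above the bench: an upright paddle 16 mm thick (guide's x), 40 wide (y), 35 to 135 mm high, 85 mm behind (-x of) the stop plate's inner face, joined to it by a low bar (top 35 mm high). Grip its thickness or push its -x face. Axes as the guide.
- sauce: Brown sauce bottle with orange cap, 60 mm diameter, 150 mm tall, loose; origin centre of its underside. Bystander.
There are look-alikes about, which are no part of the job. Of the things shaped like the yellow_gauge, the yellow one is meant. Of the things shaped like the rack, the wooden one is meant.

How it is judged:
By the outcome, as a careful person would: the job done as asked, in the order asked, and still so for the second after the job is handed in, with the robot touching nothing.
It also fails if it takes over 64 s, if anything falls off the work surface, if the arm or the gripper's body presses on something with over 40 N, if the wrist force passes 120 N, or if a joint passes its speed limit or range.

## Working session

There is one attempt and no reset: what is moved stays moved. The work goes in short steps, Python scripts to look and compute and a tool call to move; the robot and the scene stay as the last step left them, time stands still between calls to the robot, and variables do not carry over. Pictures are saved under pics/ and viewed, and the job is handed in when it is done.

Besides the shell and the picture viewer there is one more tool, called after "Call:" as name(argument=value, ...) on one line, values as JSON. move_arm: Moves the arm, as the interface text tells. Its arguments: {"type":"object","properties":{"rows":{"type":"string"}},"required":["rows"]}

```bash
ls; mkdir -p pics; python3 - <<'E'
from bench import ctrl
import cv2,numpy as np
for n in ["scene","top","wrist"]:
    c=ctrl.camera(n); cv2.imwrite(f"pics/{n}0.png",c["color"])
    print(n,[np.round(c[k],4).tolist() for k in ("fx","fy","cx","cy","k1","rvec","tvec")])
    for q in ["yellow_gauge","red_gauge","blue_gauge","rack","slicer","stop_handle","sauce"]:
        print(q,[(round(d["confidence"],2),np.round(d["bbox"]).tolist()) for d in ctrl.look_for(n,q)])
o=ctrl.get_obs();print(o, ctrl.pinch_z)
E
```

```text
pics
scene [389.0831, 389.0831, 285.829, 206.1222, -0.0359, [1.937, 1.6401, -0.5825], [-0.1257, -0.3042, 1.4506]]
yellow_gauge [(0.71, [353.0, 213.0, 377.0, 242.0]), (0.59, [398.0, 228.0, 428.0, 262.0])]
red_gauge [(0.57, [298.0, 223.0, 322.0, 255.0])]
blue_gauge [(0.72, [322.0, 217.0, 349.0, 249.0])]
rack [(0.9, [294.0, 219.0, 379.0, 272.0]), (0.63, [235.0, 158.0, 312.0, 211.0]), (0.6, [317.0, 138.0, 388.0, 176.0])]
slicer [(0.82, [157.0, 197.0, 228.0, 272.0])]
stop_handle [(0.85, [163.0, 199.0, 216.0, 249.0])]
sauce [(0.85, [277.0, 269.0, 295.0, 317.0]), (0.28, [160.0, 198.0, 227.0, 277.0]), (0.2, [321.0, 221.0, 352.0, 245.0])]
top [495.082, 495.082, 278.1157, 209.3112, 0.0143, [2.1794, -2.2023, 0.052], [0.0452, 0.5164, 1.1663]]
yellow_gauge [(0.95, [126.0, 140.0, 151.0, 174.0]), (0.7, [181.0, 221.0, 215.0, 247.0]), (0.63, [181.0, 163.0, 203.0, 192.0])]
red_gauge [(0.82, [244.0, 157.0, 270.0, 185.0])]
blue_gauge [(0.62, [214.0, 160.0, 237.0, 193.0])]
rack [(0.92, [111.0, 301.0, 219.0, 345.0]), (0.61, [175.0, 150.0, 276.0, 202.0]), (0.58, [228.0, 249.0, 335.0, 322.0])]
slicer [(0.62
[... 431 characters left out ...]
{'time_s': 1.2, 'q': array([ 1.11667024e+00,  1.80823037e-01,  1.60700022e+00,  6.03900777e-06,
        1.35382503e+00, -2.06338874e-01]), 'dq': array([-1.50067466e-03,  9.08589782e-04, -1.10868433e-03,  3.61270435e-05,
        7.83411863e-05, -3.55179360e-04]), 'joint_efforts': array([ 1.62150493e-03, -4.44829953e+01, -3.51695752e+01, -7.17827743e-05,
        3.06528518e-04,  2.00350883e-05]), 'eef_pos': array([0.1410312 , 0.55744504, 0.30387539]), 'eef_rot': array([ 9.57967208e-06,  7.89069267e-01,  6.14304233e-01, -2.62801322e-05]), 'wrist_force': array([ 0.29198307,  0.11049642, -0.96898863]), 'torque': array([ 0.01020698,  0.00660411, -0.0628664 ]), 'opening': 1.0011042349781163} 0.0539
```

```bash
python3 - <<'E'
import cv2
a=cv2.imread("pics/scene0.png");b=cv2.imread("pics/top0.png")
cv2.imwrite("pics/sceneZ.png",cv2.resize(a[120:340,140:450],None,fx=2.5,fy=2.5,interpolation=cv2.INTER_CUBIC))
cv2.imwrite("pics/topZ.png",cv2.resize(b[80:360,100:450],None,fx=2.2,fy=2.1,interpolation=cv2.INTER_CUBIC))
E
```

```text
(no output)
```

View pics/sceneZ.png

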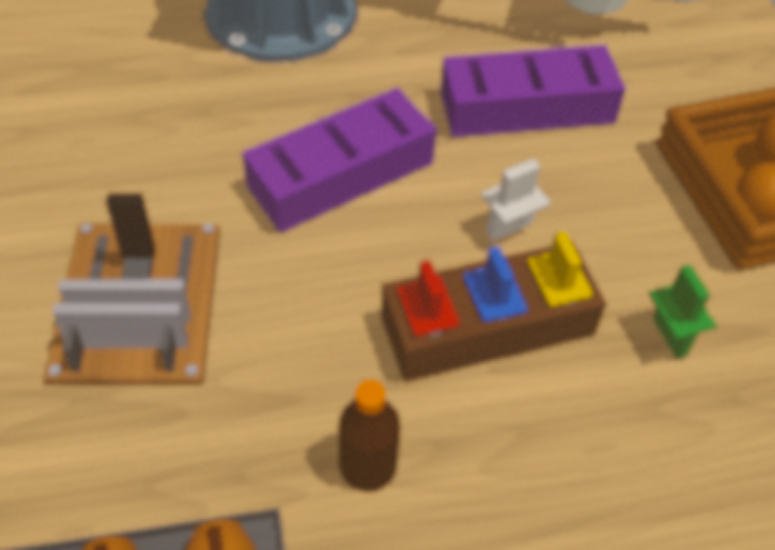

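View pics/topZ.png

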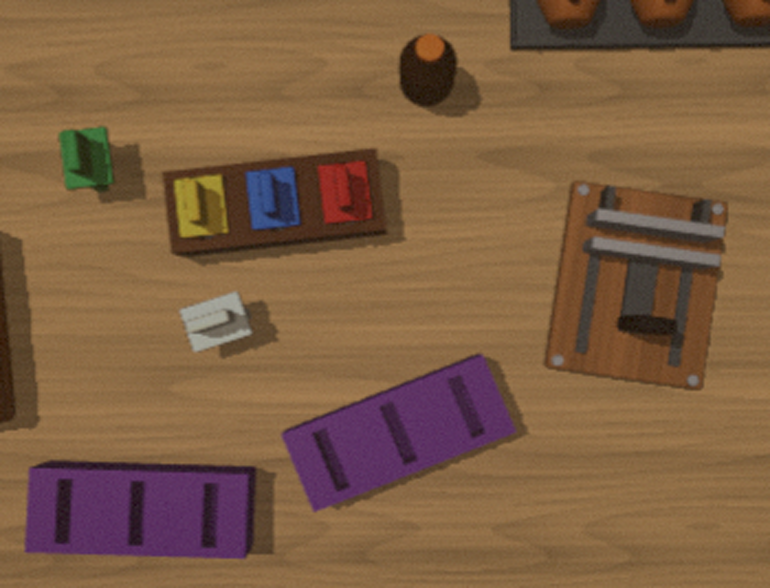

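```bash
cat > geom.py <<'E'
import cv2,numpy as np
from bench import ctrl
class Cam:
    def __init__(s,n):
        c=ctrl.camera(n); s.c=c; s.img=c["color"]; s.R=cv2.Rodrigues(np.array(c["rvec"]))[0]; s.t=np.array(c["tvec"]).ravel()
    def proj(s,P):
        p=np.atleast_2d(P)@s.R.T+s.t; x=p[:,:2]/p[:,2:]; r2=(x**2).sum(1,keepdims=True); x=x*(1+s.c["k1"]*r2)
        return x*[s.c["fx"],s.c["fy"]]+[s.c["cx"],s.c["cy"]]
    def back(s,uv,z):
        x=(np.atleast_2d(uv)-[s.c["cx"],s.c["cy"]])/[s.c["fx"],s.c["fy"]]; y=x.copy()
        for _ in range(8): y=x/(1+s.c["k1"]*(y**2).sum(1,keepdims=True))
        d=np.c_[y,np.ones(len(y))]@s.R; o=-s.R.T@s.t
        return o+d*((z-o[2])/d[:,2:])
def Rz(a): return np.array([[np.cos(a),-np.sin(a),0],[np.sin(a),np.cos(a),0],[0,0,1]])
E
python3 - <<'E'
from geom import *
t=Cam("top")
z=lambda a:np.array(a)/[2.2,2.1]+[100,80]
f=t.back(z([(174,181),(222,175),(228,233),(180,240)]),.073);print("flange",f.round(4).tolist(),f.mean(0))
s=t.back(z([(572,183),(727,204),(702,388),(547,367)]),.018);print("base",s.round(4).tolist(),s.mean(0))
r=t.back(z([(163,174),(376,150),(386,234),(177,254)]),.065);print("rack",r.round(4).tolist(),r.mean(0))
h=t.back(z([(618,325),(676,325)]),.135);print(h)
p=t.back(z([(590,250),(719,265),(590,238),(720,254)]),.085);print(p)
E
```

```text
flange [[0.6145, 0.2639, 0.073], [0.6205, 0.2142, 0.073], [0.5573, 0.2081, 0.073], [0.5502, 0.2577, 0.073]] [0.58559654 0.23598583 0.073     ]
base [[0.6152, -0.1564, 0.018], [0.5894, -0.323, 0.018], [0.3824, -0.2908, 0.018], [0.4074, -0.1257, 0.018]] [ 0.49861278 -0.22399153  0.018     ]
rack [[0.6234, 0.277, 0.065], [0.6474, 0.0546, 0.065], [0.5551, 0.0451, 0.065], [0.5356, 0.2624, 0.065]] [0.59039673 0.15980537 0.065     ]
[[ 0.45374699 -0.17929956  0.135     ]
 [ 0.45318906 -0.23524093  0.135     ]]
[[ 0.53392404 -0.16260094  0.085     ]
 [ 0.51649611 -0.29295504  0.085     ]
 [ 0.54676006 -0.16285716  0.085     ]
 [ 0.528213   -0.29427552  0.085     ]]
```

```bash
cat >> geom.py <<'E'
from scipy.spatial.transform import Rotation as Ro
def tool():
    o=ctrl.get_obs(); q=o["eef_rot"]; return o,Ro.from_quat([q[1],q[2],q[3],q[0]]).as_matrix()
def down(yaw): # tool x at yaw
    return np.array([[np.cos(yaw),np.sin(yaw),0],[np.sin(yaw),-np.cos(yaw),0],[0,0,-1]]).astype(float)
def delta(p,yawdeg):
    o,R=tool(); d=R.T@(np.array(p)-o["eef_pos"])*100; rv=np.degrees(Ro.from_matrix(R.T@down(np.radians(yawdeg))).as_rotvec())
    print("t",round(o["time_s"],2),"pos",o["eef_pos"].round(4),"yaw",round(np.degrees(np.arctan2(R[1,0],R[0,0])),2),"shift cm",d.round(2),"turn",rv.round(2),"open",round(o["opening"],3),"F",o["wrist_force"].round(2))
E
python3 - <<'E'
from geom import *
w=Cam("wrist"); o,R=tool()
C=-w.R.T@w.t; print("cam in tool",R.T@(C-o["eef_pos"]), "cam axes in tool\n",(R.T@w.R.T).round(3))
delta((.5856,.236,.30),96)
E
```

```text
cam in tool [-0.00115039 -0.08519343 -0.06911182] cam axes in tool
 [[ 1.    -0.001  0.   ]
 [ 0.001  0.944  0.329]
 [-0.001 -0.329  0.944]]
t 1.3 pos [0.141  0.5574 0.3039] yaw 75.8 shift cm [-20.26  50.98   0.39] turn [  0.    0.  -20.2] open 0.998 F [0.96 0.09 0.33]
```

Call:
move_arm(rows="0 0 0 0 0 -5 1;0 0 0 0 0 -5 1;0 0 0 0 0 -5 1;0 0 0 0 0 -5.2 1;-3 3.4 0 0 0 0 1;-3 3.4 0 0 0 0 1;-3 3.4 0 0 0 0 1;-3 3.4 0 0 0 0 1;-3 3.4 0 0 0 0 1;-3 3.4 0 0 0 0 1;-3 3.4 0 0 0 0 1;-3 3.4 0 0 0 0 1;-3 3.4 0 0 0 0 1;-3 3.4 0 0 0 0 1;-3 3.4 0 0 0 0 1;-3 3.4 0 0 0 0 1;0 0 0 0 0 0 1;0 0 0 0 0 0 1")

```text
time_s: 3.1
eef_pos: [0.585, 0.2411, 0.3033]
eef_rot: [-0.0, 0.67, 0.742, -0.0]
wrist_force: [-0.9, -0.2, 0.1]
opening: 1.001
```

```bash
python3 - <<'E'
from geom import *
w=Cam("wrist"); cv2.imwrite("pics/w1.png",w.img)
delta((.5856,.236,.30),96)
for q in ["yellow_gauge"]:
    print([(round(d["confidence"],2),np.round(d["bbox"]).tolist()) for d in ctrl.look_for("wrist",q)])
E
```

```text
t 3.15 pos [0.5841 0.242  0.3034] yaw 95.96 shift cm [-0.62  0.08  0.34] turn [-0.06 -0.01 -0.04] open 1.001 F [-0.56  0.21  0.06]
[(0.91, [248.0, 159.0, 297.0, 237.0]), (0.64, [352.0, 214.0, 405.0, 291.0])]
```

View pics/w1.png

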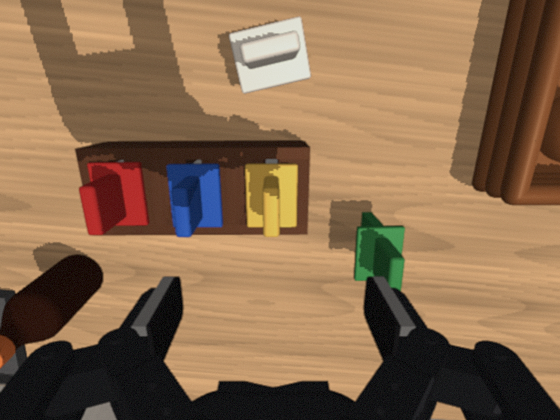

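```bash
cat >> geom.py <<'E'
from scipy.optimize import minimize
def box(x0,x1,y0,y1,z0,z1): return np.array([(x,y,z) for x in(x0,x1) for y in(y0,y1) for z in(z0,z1)],float)
def render(cam,boxes,T,S=8):
    m=np.zeros((420*2,560*2),np.uint8)
    for b in boxes:
        uv=(cam.proj(b@T[0].T+T[1])+.5)*2-.5
        cv2.fillConvexPoly(m,np.round(cv2.convexHull(uv.astype(np.float32))[:,0]*256).astype(np.int32),255,cv2.LINE_AA,8)
    return cv2.resize(m,(560,420),interpolation=cv2.INTER_AREA)/255.
def fit(cams,masks,boxes,z,x0,w=None):
    def c(p): 
        T=(Rz(p[2]),np.array([p[0],p[1],z])); return sum(np.abs(render(a,boxes,T)-m).sum()/m.sum() for a,m in zip(cams,masks))
    s=np.array([[0,0,0],[.006,0,0],[0,.006,0],[0,0,.08]])+x0
    r=minimize(c,x0,method="Nelder-Mead",options=dict(initial_simplex=s,xatol=1e-5,fatol=1e-6)); 
    r=minimize(c,r.x,method="Nelder-Mead",options=dict(initial_simplex=s*.3+r.x*.7,xatol=1e-5,fatol=1e-6)); return r.x,r.fun
GAUGE=[box(-.032,.032,-.025,.025,.055,.063),box(-.022,.022,-.007,.007,.063,.113)]
def yellow(cam,near=None,rad=60):
    h=cv2.cvtColor(cam.img,cv2.COLOR_BGR2HSV); m=((h[...,0]>22)&(h[...,0]<34)&(h[...,1]>150)&(h[...,2]>50)).astype(np.uint8)
    if near is not None:
        yy,xx=np.mgrid[:420,:560]; m[(xx-near[0])**2+(yy-near[1])**2>rad**2]=0
    return m
E
python3 - <<'E'
from geom import *
res=[]
w=Cam("wrist");t=Cam("top");s=Cam("scene")
x0=np.array([.5856,.236,.1]); 
ms=[]
for n,c in zip("wts",(w,t,s)):
    m=yellow(c,c.proj([.586,.236,.08])[0]); ms.append(m); print(n,m.sum(),np.c_[np.where(m)].min(0),np.c_[np.where(m)].max(0))
    print(fit([c],[m],GAUGE,.010,x0))
print(fit([w,t,s],ms,GAUGE,.010,x0))
E
```

```text
w 1242 [168 248] [235 293]
(array([0.5909488 , 0.24129432, 0.08178517]), np.float64(1.865368949512172))
t 201 [164 180] [192 202]
(array([0.58974978, 0.2380274 , 0.12800453]), np.float64(2.3468539654667837))
s 438 [213 351] [242 376]
(array([0.58680366, 0.23998881, 0.06693652]), np.float64(0.16237801056495657))
(array([0.58946579, 0.23927173, 0.11696082]), np.float64(4.400239230571732))
```

```bash
python3 - <<'E'
import cv2,numpy as np
w=cv2.imread("pics/w1.png");t=cv2.imread("pics/top0.png")
for i,(u,v) in ((w,(255,180)),(w,(290,210)),(w,(272,195)),(w,(272,225)),(w,(273,234)),(w,(320,180)),(w,(302,190)),(t,(185,170)),(t,(198,170)),(t,(192,178)),(t,(192,184)),(t,(170,178)),(t,(190,198))):
    print((u,v),i[v,u],cv2.cvtColor(i[v:v+1,u:u+1],cv2.COLOR_BGR2HSV)[0,0])
E
```

```text
(255, 180) [ 48 112 144] [ 20 170 144]
(290, 210) [ 90 194 222] [ 24 152 222]
(272, 195) [ 55 125 157] [ 21 166 157]
(272, 225) [ 85 187 220] [ 23 156 220]
(273, 234) [ 88 191 223] [ 23 154 223]
(320, 180) [107 146 188] [ 14 110 188]
(302, 190) [45 61 97] [  9 137  97]
(185, 170) [ 55 144 163] [ 25 169 163]
(198, 170) [ 51 138 155] [ 25 171 155]
(192, 178) [15 50 70] [ 19 200  70]
(192, 184) [27 57 70] [ 21 157  70]
(170, 178) [ 63 102 134] [ 16 135 134]
(190, 198) [35 54 79] [ 13 142  79]
```

```bash
sed -i 's/m=((h\[...,0\]>22).*$/m=((h[...,0]>=18)\&(h[...,0]<34)\&(h[...,1]>135)\&(h[...,2]>45)).astype(np.uint8); m=cv2.morphologyEx(m,cv2.MORPH_CLOSE,np.ones((5,5),np.uint8))/' geom.py
cat >x.py <<'E'
from geom import *
w=Cam("wrist");t=Cam("top");s=Cam("scene")
x0=np.array([.5856,.236,.1]); 
ms=[]
for n,c in zip("wts",(w,t,s)):
    m=yellow(c,c.proj([.586,.236,.08])[0]); ms.append(m); print(n,m.sum(),np.c_[np.where(m)].min(0),np.c_[np.where(m)].max(0))
    print(fit([c],[m],GAUGE,.010,x0))
x,f=fit([w,t,s],ms,GAUGE,.010,x0);print(x,f)
o=w.img.copy(); r=(render(w,GAUGE,(Rz(x[2]),np.array([x[0],x[1],.01])))>.5).astype(np.uint8)
cv2.drawContours(o,cv2.findContours(r,0,2)[0],-1,(255,0,255),1); cv2.imwrite("pics/o1.png",cv2.resize(o[130:270,180:400],None,fx=3,fy=3))
E
python3 x.py
```

```text
w 3447 [164 242] [237 295]
(array([0.58749892, 0.23874914, 0.10973066]), np.float64(0.04450246591238759))
t 529 [164 179] [202 232]
(array([0.58755831, 0.23666384, 0.11796954]), np.float64(0.3234293339263872))
s 546 [212 346] [262 403]
(array([0.58733822, 0.24005594, 0.14580012]), np.float64(0.07958055016878547))
[0.58745158 0.23852063 0.11879813] 0.4978756209535937
```

View pics/o1.png

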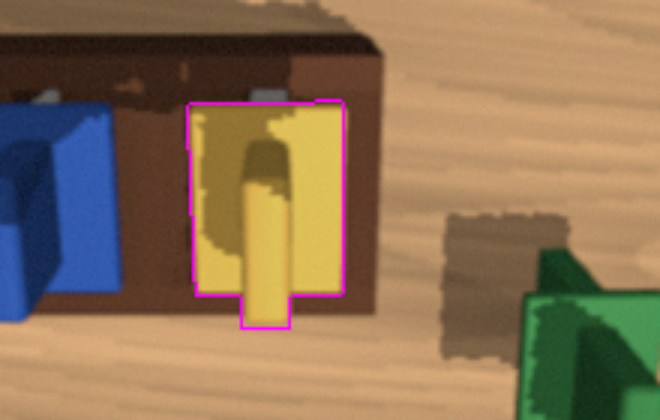

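```bash
python3 - <<'E'
from geom import *
delta((.5875,.2387,.154),96.5)
E
```

```text
t 3.5 pos [0.5839 0.2429 0.3042] yaw 96.08 shift cm [-0.45  0.31 15.02] turn [ 0.02 -0.   -0.42] open 0.997 F [ 0.81  0.48 -0.01]
```

Call:
move_arm(rows="-0.4 0.3 0 0 0 -0.4 0.6;0 0 1.5 0 0 0 0.6;0 0 2 0 0 0 0.6;0 0 2 0 0 0 0.6;0 0 2 0 0 0 0.6;0 0 2 0 0 0 0.6;0 0 2 0 0 0 0.6;0 0 2 0 0 0 0.6;0 0 1.5 0 0 0 0.6;0 0 0 0 0 0 0.6;0 0 0 0 0 0 0.6")

```text
time_s: 4.6
eef_pos: [0.5878, 0.2383, 0.1536]
eef_rot: [-0.0, 0.667, 0.745, -0.0]
wrist_force: [0.4, 0.3, 0.0]
opening: 0.597
```

```bash
python3 - <<'E'
from geom import *
w=Cam("wrist"); cv2.imwrite("pics/w2.png",w.img)
delta((.5875,.2387,.154),96.5)
m=yellow(w,w.proj([.5875,.2387,.1])[0],120);print(fit([w],[m],GAUGE,.010,np.array([.5875,.2387,.11])))
E
```

```text
t 4.65 pos [0.5883 0.2385 0.1546] yaw 96.4 shift cm [ 0.03 -0.08  0.06] turn [ 0.06 -0.01 -0.1 ] open 0.601 F [-0.64 -0.57  0.69]
(array([0.5877493 , 0.23863836, 0.09635288]), np.float64(0.06677165405046803))
```

View pics/w2.png

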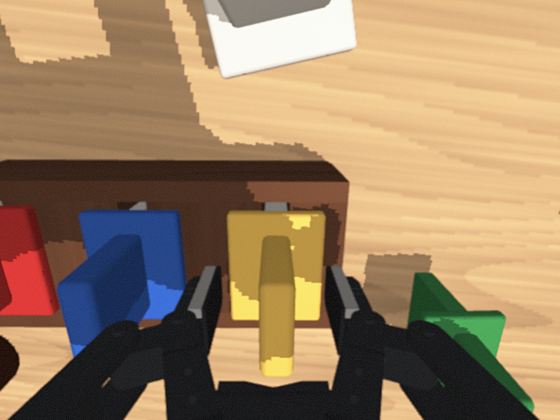

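Call:
move_arm(rows="0 0 0 0 0 0 0;0 0 0 0 0 0 0;0 0 0 0 0 0 0;0 0 0 0 0 0 0;0 0 0 0 0 0 0;0 0 0 0 0 0 0;0 0 0 0 0 0 0")

```text
time_s: 5.35
eef_pos: [0.5884, 0.2386, 0.155]
eef_rot: [0.001, 0.667, 0.745, 0.001]
wrist_force: [-0.4, -0.4, 4.9]
opening: 0.151
```

Call:
move_arm(rows="0 0 -0.5 0 0 0 0;0 0 -1 0 0 0 0;0 0 -1 0 0 0 0;0 0 -1 0 0 0 0;0 0 -1 0 0 0 0;0 0 -1.5 0 0 0 0;0 0 -2 0 0 0 0;0 0 -2 0 0 0 0;0 0 -2 0 0 0 0;0 0 -2 0 0 0 0;0 0 -1 0 0 0 0;0 0 0 0 0 0 0")

```text
time_s: 6.55
eef_pos: [0.5886, 0.2386, 0.3064]
eef_rot: [0.001, 0.667, 0.745, 0.002]
wrist_force: [-0.0, 0.3, -0.6]
opening: 0.157
```

```bash
python3 - <<'E'
from geom import *
w=Cam("wrist"); cv2.imwrite("pics/w3.png",w.img)
delta((.53,-.235,.30),-8.4)
s=Cam("scene"); cv2.imwrite("pics/s3.png",cv2.resize(s.img[120:340,140:450],None,fx=2.5,fy=2.5,interpolation=cv2.INTER_CUBIC))
E
```

```text
t 6.6 pos [0.588  0.2385 0.3047] yaw 96.4 shift cm [-46.41 -11.05   0.45] turn [ 6.000e-02 -9.000e-02  1.048e+02] open 0.158 F [-0.74 -0.03 -1.59]
```

View pics/w3.png

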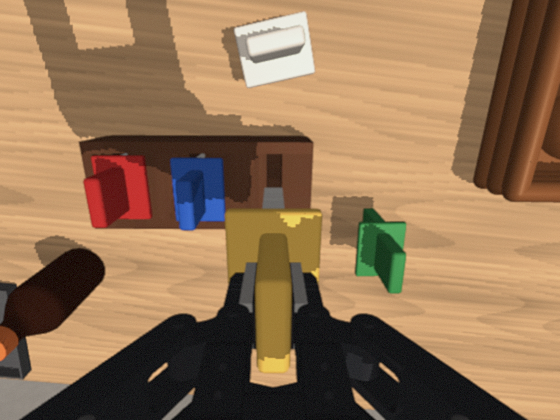

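Call:
move_arm(rows="-1 -0.1 0 0 0 0 0;-2 -0.2 0 0 0 0 0;-3 -0.2 0 0 0 0 0;-3 -0.3 0 0 0 0 0;-3 -0.3 0 0 0 0 0;-3 -0.3 0 0 0 0 0;-3 -0.3 0 0 0 0 0;-3 -0.3 0 0 0 0 0;-3 -0.3 0 0 0 0 0;-3 -0.3 0 0 0 0 0;-3 -0.3 0 0 0 0 0;-3 -0.3 0 0 0 0 0;-3 -0.3 0 0 0 0 0;-3 -0.3 0 0 0 0 0;-3 -0.3 0 0 0 0 0;-3 -0.2 0 0 0 0 0;-2 -0.1 0 0 0 0 0;0 0 0 0 0 0 0")

```text
time_s: 8.45
eef_pos: [0.5957, -0.2364, 0.3027]
eef_rot: [-0.001, 0.668, 0.744, -0.0]
wrist_force: [0.5, -0.3, -1.2]
opening: 0.158
```

```bash
python3 - <<'E'
from geom import *
w=Cam("wrist"); cv2.imwrite("pics/w4.png",w.img)
delta((.6,-.235,.30),-8.4)
o=w.img.copy()
def dr(p,col=(255,0,255)):
    T=Rz(p[2])
    for pts in ([(.05,-.085,.018),(.05,.085,.018),(-.165,.085,.018),(-.165,-.085,.018)],[(0,-.065,.085),(0,.065,.085),(.012,.065,.085),(.012,-.065,.085)]):
        cv2.polylines(o,[np.round(w.proj(np.array(pts)@T.T+[p[0],p[1],0])).astype(int)],True,col,1)
dr((.5528,-.2324,np.radians(-8.4)))
cv2.imwrite("pics/o4.png",o)
E
```

```text
t 8.5 pos [ 0.5959 -0.2347  0.3028] yaw 96.28 shift cm [-0.08  0.4   0.28] turn [-1.2000e-01  2.0000e-02  1.0468e+02] open 0.155 F [ 0.12  0.94 -1.25]
```

View pics/o4.png

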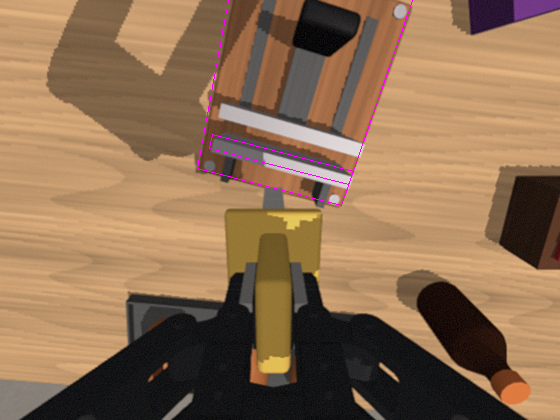

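```bash
python3 - <<'E'
import cv2
a=cv2.imread("pics/w4.png")
cv2.imwrite("pics/w4z.png",cv2.resize(a[85:215,185:385],None,fx=4,fy=4,interpolation=cv2.INTER_CUBIC))
E
```

```text
(no output)
```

View pics/w4z.png

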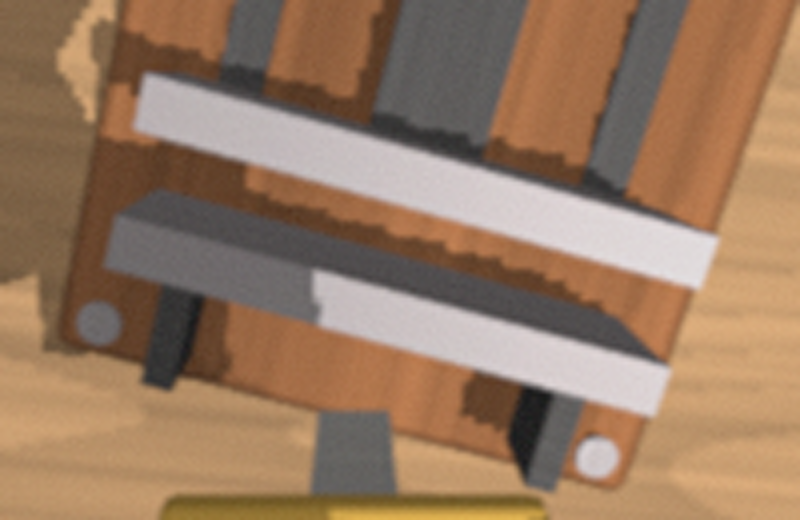

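```bash
python3 - <<'E'
from geom import *
w=Cam("wrist")
z=lambda a:(np.array(a)+.5)/4-.5+[185,85]
F=w.back(z([(118,212),(670,370),(656,416),(105,266)]),.085); S=w.back(z([(134,132),(698,290),(718,238),(147,73)]),.085)
B=w.back(z([(62,345),(625,490)]),.018)
for a in (F,S,B): print(a[:,:2].round(4).tolist())
d=F[0]-F[1]; yaw=np.degrees(np.arctan2(d[1],d[0]))-90; print("yaw",yaw,[np.degrees(np.arctan2(*(a-b)[1::-1]))-90 for a,b in ((F[3],F[2]),(S[0],S[1]),(S[3],S[2]),(B[0],B[1]))], np.linalg.norm(d))
R=Rz(np.radians(yaw)); 
for a in (F,S,B): print(((a-F[:2].mean(0))@R)[:,:2].round(4).tolist())
print("mouth",F[:2].mean(0))
# gauge in hand: fit in tool frame
o,Rt=tool()
m=yellow(w,(275,290),100)
cv2.imwrite("pics/m4.png",m*255)
E
```

```text
[[0.5462, -0.2927], [0.5679, -0.1655], [0.579, -0.1667], [0.5583, -0.295]]
[[0.529, -0.2901], [0.5492, -0.1628], [0.5375, -0.1606], [0.5167, -0.288]]
[[0.5926, -0.3177], [0.6177, -0.1533]]
yaw -189.67544785369182 [np.float64(-189.1393498697964), np.float64(-189.03135639182912), np.float64(-189.262526398822), np.float64(-188.66974169346014)] 0.1290185799994075
[[0.0, 0.0645], [0.0, -0.0645], [-0.0111, -0.0652], [-0.0123, 0.0647]]
[[0.0174, 0.0648], [0.0189, -0.0641], [0.0309, -0.0643], [0.0299, 0.0648]]
[[-0.0499, 0.0813], [-0.047, -0.0849]]
mouth [ 0.55708761 -0.22913335  0.085     ]
```

Call:
move_arm(rows="0 0 0 0 0 4 0;0 0 0 0 0 7.5 0;0 0 0 0 0 7.5 0;0 0 0 0 0 7.5 0;0 0 0 0 0 7.5 0;0 0 0 0 0 7.5 0;0 0 0 0 0 7.5 0;0 0 0 0 0 7.5 0;0 0 0 0 0 7.5 0;0 0 0 0 0 7.5 0;0 0 0 0 0 7.5 0;0 0 0 0 0 7.5 0;0 0 0 0 0 7.5 0;0 0 0 0 0 7.5 0;0 0 0 0 0 7.5 0;-1.8 0 0 0 0 4 0;-2 0 0 0 0 0 0;-1 0 0 0 0 0 0;0 0 0 0 0 0 0;0 0 0 0 0 0 0")

```text
time_s: 10.55
eef_pos: [0.5507, -0.2206, 0.3043]
eef_rot: [0.0, 0.99, -0.144, 0.001]
wrist_force: [-0.1, -0.5, -1.2]
opening: 0.158
```

```bash
python3 - <<'E'
from geom import *
delta((.5482,-.2277,.245),-9.2)
E
```

```text
t 10.55 pos [ 0.5507 -0.2206  0.3043] yaw -16.56 shift cm [-0.04  0.75  5.93] turn [ 0.01 -0.07 -7.36] open 0.158 F [-0.07 -0.53 -1.17]
```

Call:
move_arm(rows="0 0 0 0 0 -3.7 0;0 0 0 0 0 -3.7 0;-0.1 0.7 0 0 0 0 0;0 0 1 0 0 0 0;0 0 1.5 0 0 0 0;0 0 1.5 0 0 0 0;0 0 1 0 0 0 0;0 0 0.5 0 0 0 0;0 0 0 0 0 0 0;0 0 0 0 0 0 0")

```text
time_s: 11.55
eef_pos: [0.5483, -0.2279, 0.2492]
eef_rot: [0.0, 0.997, -0.08, 0.0]
wrist_force: [-0.5, 0.1, -0.7]
opening: 0.161
```

```bash
python3 - <<'E'
from geom import *
delta((.5482,-.2277,.1745),-9.2)
for n in ("wrist","scene","top"):
    w=Cam(n); cv2.imwrite(f"pics/{n}5.png",w.img)
    i=w.img
    if n!="wrist":
        c=w.proj([.548,-.228,.1])[0].astype(int); i=cv2.resize(i[max(c[1]-50,0):c[1]+50,max(c[0]-60,0):c[0]+60],None,fx=5,fy=5,interpolation=cv2.INTER_CUBIC)
    cv2.imwrite(f"pics/{n}5z.png",i)
E
```

```text
t 11.55 pos [ 0.5483 -0.2279  0.2492] yaw -9.2 shift cm [-0.02 -0.02  7.47] turn [ 0.01 -0.03  0.  ] open 0.161 F [-0.55  0.08 -0.72]
```

View pics/scene5z.png

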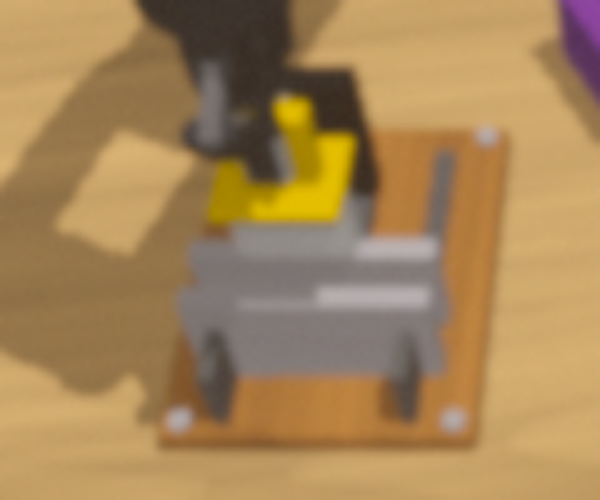

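View pics/wrist5z.png

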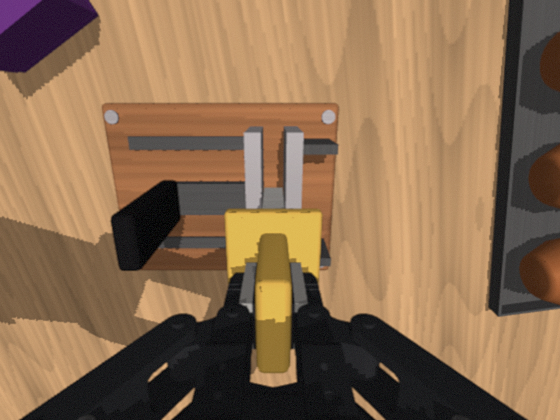

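View pics/top5z.png

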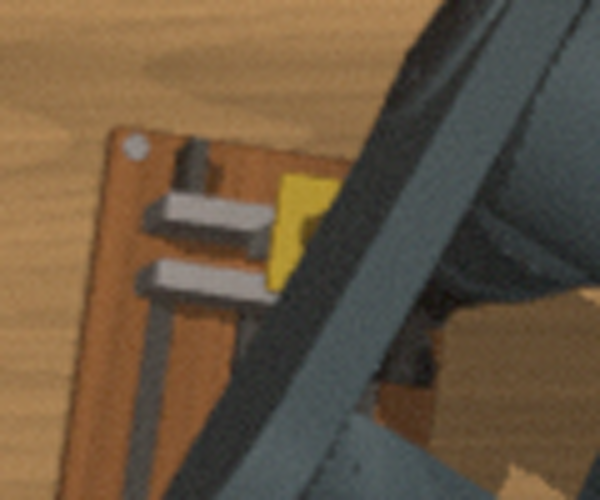

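```bash
python3 - <<'E'
import cv2
a=cv2.imread("pics/wrist5.png")
cv2.imwrite("pics/w5z.png",cv2.resize(a[115:225,215:335],None,fx=5,fy=5,interpolation=cv2.INTER_CUBIC))
E
```

```text
(no output)
```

View pics/w5z.png

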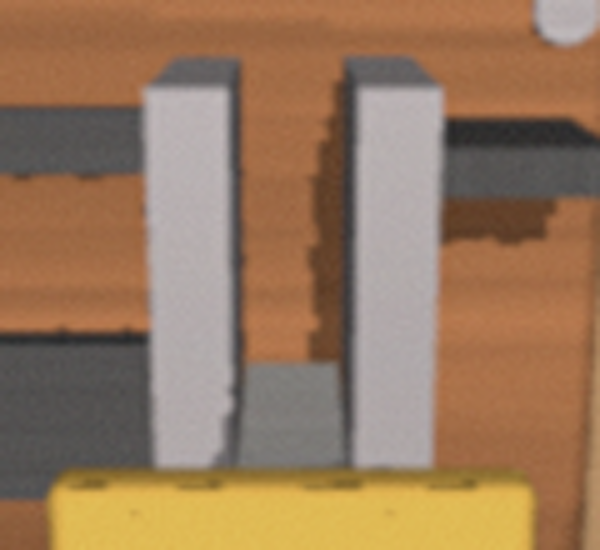

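Call:
move_arm(rows="0 0 0.7 0 0 0 0;0 0 0.8 0 0 0 0;0 0 0.8 0 0 0 0;0 0 0.8 0 0 0 0;0 0 0.8 0 0 0 0;0 0 0.8 0 0 0 0;0 0 0.8 0 0 0 0;0 0 0.8 0 0 0 0;0 0 0.6 0 0 0 0;0 0 0 0 0 0 0;0 0 0 0 0 0 0")

```text
time_s: 12.8
eef_pos: [0.5481, -0.2278, 0.1799]
eef_rot: [-0.0, 0.997, -0.08, -0.0]
wrist_force: [-0.5, -0.7, -0.9]
opening: 0.159
```

```bash
python3 - <<'E'
from geom import *
delta((.5482,-.2277,.1745),-9.2)
for n in ("wrist","scene"):
    w=Cam(n); cv2.imwrite(f"pics/{n}6.png",w.img)
    i=w.img
    if n!="wrist":
        c=w.proj([.548,-.228,.1])[0].astype(int); i=cv2.resize(i[max(c[1]-50,0):c[1]+50,max(c[0]-60,0):c[0]+60],None,fx=5,fy=5,interpolation=cv2.INTER_CUBIC)
    cv2.imwrite(f"pics/{n}6z.png",i)
E
```

```text
t 12.8 pos [ 0.5481 -0.2278  0.1799] yaw -9.2 shift cm [ 0.   -0.01  0.54] turn [-0.  0.  0.] open 0.159 F [-0.49 -0.65 -0.87]
```

View pics/scene6z.png

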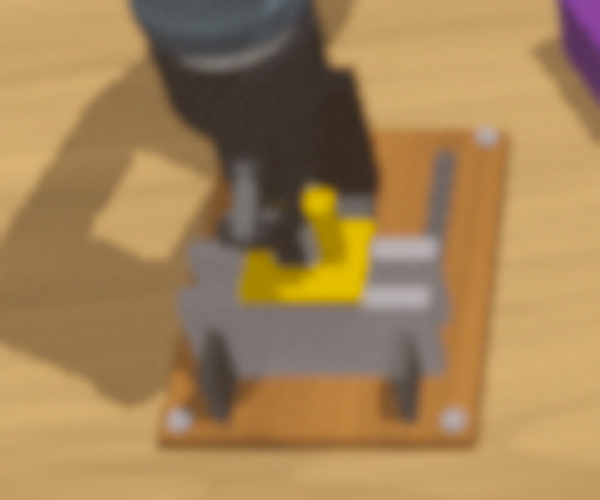

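View pics/wrist6z.png

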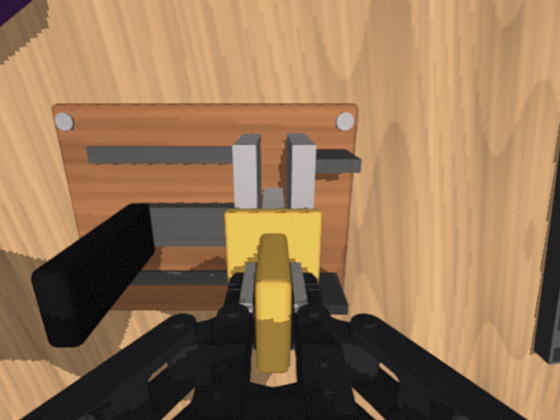

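Blade is in the gap, no contact force. Lower the last bit gently.

Call:
move_arm(rows="0 0 0.2 0 0 0 0;0 0 0.1 0 0 0 0;0 0 0.1 0 0 0 0;0 0 0 0 0 0 0")

```text
time_s: 13.3
eef_pos: [0.548, -0.2278, 0.1757]
eef_rot: [-0.0, 0.997, -0.08, -0.0]
wrist_force: [0.2, -0.2, -1.2]
opening: 0.156
```

Call:
move_arm(rows="0 0 0.05 0 0 0 0;0 0 0.05 0 0 0 0;0 0 0 0 0 0 0")

```text
time_s: 13.6
eef_pos: [0.5481, -0.2279, 0.175]
eef_rot: [0.0, 0.997, -0.08, 0.0]
wrist_force: [0.3, 0.0, 0.2]
opening: 0.157
```

Call:
move_arm(rows="0 0 0.05 0 0 0 0;0 0 0.05 0 0 0 0;0 0 0 0 0 0 0")

```text
time_s: 13.9
eef_pos: [0.5482, -0.2278, 0.175]
eef_rot: [0.0, 0.997, -0.08, 0.0]
wrist_force: [-3.9, 2.2, 7.2]
opening: 0.157
```

Call:
move_arm(rows="0 0 0 0 0 0 0.5;0 0 0 0 0 0 0.5;0 0 0 0 0 0 0.5;0 0 0 0 0 0 0.5;0 0 0 0 0 0 0.5;0 0 -0.5 0 0 0 0.5;0 0 -1 0 0 0 0.5;0 0 -2 0 0 0 0.5;0 0 -2 0 0 0 0.5;0 0 -2 0 0 0 0.5;0 0 -2 0 0 0 0;-2 0 0 0 0 0 0;-3 0 0 0 0 0 0;-3 0 0 0 0 0 0;-3 0 0 0 0 0 0;-3 0 0 0 0 0 0;0 0 0 0 0 0 0;0 0 0 0 0 0 0")

```text
time_s: 15.7
eef_pos: [0.4101, -0.2057, 0.2701]
eef_rot: [0.001, 0.997, -0.081, 0.001]
wrist_force: [0.3, 0.0, 0.4]
opening: 0.001
```

```bash
python3 - <<'E'
from geom import *
R=Rz(np.radians(-9.2)); p=np.array([.5571,-.2291,0])+R@[-.14,0,0]; p[2]=.153; print(p)
delta(p,-9.2)
for n in ("wrist","scene","top"):
    w=Cam(n); cv2.imwrite(f"pics/{n}7.png",w.img)
    i=w.img
    if n!="wrist":
        c=w.proj([.52,-.228,.1])[0].astype(int); i=cv2.resize(i[max(c[1]-50,0):c[1]+50,max(c[0]-60,0):c[0]+60],None,fx=5,fy=5,interpolation=cv2.INTER_CUBIC)
    cv2.imwrite(f"pics/{n}7z.png",i)
E
```

```text
[ 0.41890092 -0.20671663  0.153     ]
t 15.7 pos [ 0.4101 -0.2057  0.2701] yaw -9.25 shift cm [ 0.86 -0.06 11.71] turn [ 0.07 -0.13 -0.05] open 0.001 F [0.26 0.04 0.37]
```

View pics/scene7z.png

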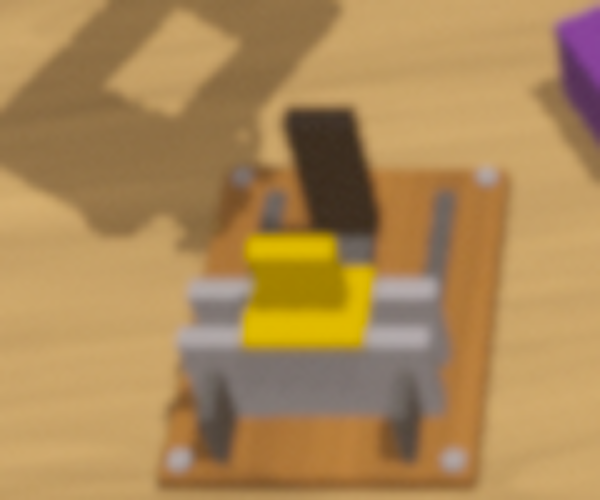

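View pics/wrist7z.png

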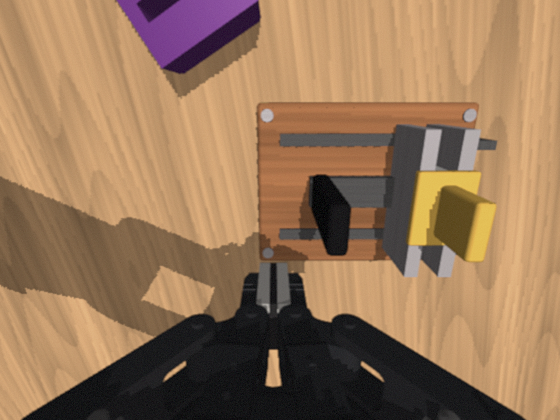

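View pics/top7z.png

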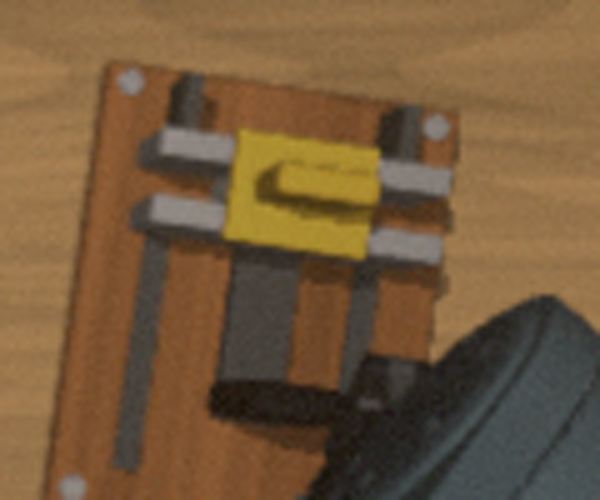

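Call:
move_arm(rows="0 0 1.5 0 0 0 0;0 0 2 0 0 0 0;0 0 2 0 0 0 0;0 0 2 0 0 0 0;0 0 1.2 0 0 0 0;0 0 0 0 0 0 0;0.5 0 0 0 0 0 0;0.5 0 0 0 0 0 0;0.3 0 0 0 0 0 0;0.2 0 0 0 0 0 0;0 0 0 0 0 0 0")

```text
time_s: 16.95
eef_pos: [0.4251, -0.208, 0.1823]
eef_rot: [0.0, 0.997, -0.08, 0.0]
wrist_force: [0.1, -0.2, 0.2]
opening: 0.003
```

```bash
python3 - <<'E'
from geom import *
delta((.4189,-.2067,.183),-9.2)
w=Cam("wrist"); cv2.imwrite(f"pics/w8.png",w.img)
E
```

```text
t 16.95 pos [ 0.4251 -0.208   0.1823] yaw -9.18 shift cm [-0.64 -0.03 -0.07] turn [ 0.03 -0.04  0.02] open 0.003 F [ 0.11 -0.15  0.15]
```

View pics/w8.png

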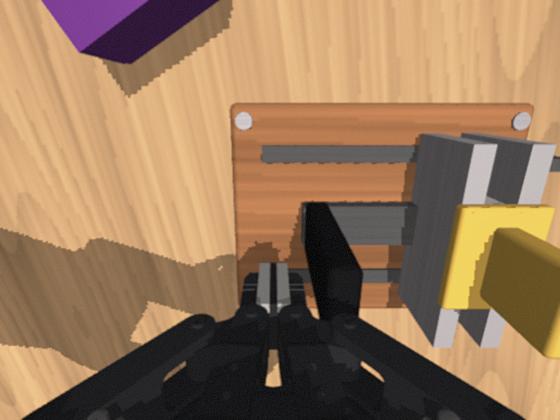

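Call:
move_arm(rows="0.2 0 0 0 0 0 0;0.2 0 0 0 0 0 0;0.2 0 0 0 0 0 0;0.2 0 0 0 0 0 0")

```text
time_s: 17.4
eef_pos: [0.4327, -0.2092, 0.1819]
eef_rot: [0.0, 0.997, -0.08, 0.0]
wrist_force: [0.1, 1.1, -0.4]
opening: 0.001
```

Call:
move_arm(rows="0.2 0 0 0 0 0 0;0.1 0 0 0 0 0 0")

```text
time_s: 17.6
eef_pos: [0.4353, -0.2096, 0.1818]
eef_rot: [-0.0, 0.997, -0.08, -0.001]
wrist_force: [-3.7, 0.8, 3.2]
opening: 0.0
```

Call:
move_arm(rows="0.1 0 0 0 0 0 0;0.1 0 0 0 0 0 0")

```text
time_s: 17.8
eef_pos: [0.4374, -0.2099, 0.1818]
eef_rot: [-0.0, 0.997, -0.08, -0.0]
wrist_force: [-3.5, 0.0, 3.1]
opening: 0.001
```

Call:
move_arm(rows="0.1 0 0 0 0 0 0;0.1 0 0 0 0 0 0")

```text
time_s: 18.0
eef_pos: [0.4394, -0.2102, 0.1818]
eef_rot: [-0.0, 0.997, -0.08, -0.0]
wrist_force: [-3.7, 0.6, 2.0]
opening: -0.002
```

Call:
move_arm(rows="0.1 0 0 0 0 0 0;0 0 0 0 0 0 0")

```text
time_s: 18.2
eef_pos: [0.4405, -0.2104, 0.1818]
eef_rot: [-0.0, 0.997, -0.08, -0.0]
wrist_force: [-2.8, 0.7, 1.6]
opening: -0.001
```

Call:
move_arm(rows="0.1 0 0 0 0 0 0;0 0 0 0 0 0 0")

```text
time_s: 18.4
eef_pos: [0.4407, -0.2104, 0.1818]
eef_rot: [-0.0, 0.997, -0.08, -0.001]
wrist_force: [-7.9, 0.2, 6.2]
opening: 0.001
```

Call:
move_arm(rows="0.1 0 0 0 0 0 0;0 0 0 0 0 0 0;0 0 0 0 0 0 0")

```text
time_s: 18.7
eef_pos: [0.4409, -0.2104, 0.1818]
eef_rot: [-0.0, 0.997, -0.08, -0.002]
wrist_force: [-13.0, 0.3, 9.5]
opening: -0.002
```

```bash
python3 - <<'E'
from geom import *
delta((.4189,-.2067,.183),-9.2)
w=Cam("wrist"); cv2.imwrite(f"pics/w9.png",w.img)
E
```

```text
t 18.7 pos [ 0.4409 -0.2104  0.1818] yaw -9.17 shift cm [-2.24 -0.02 -0.11] turn [-0.02  0.25  0.03] open -0.002 F [-13.05   0.28   9.5 ]
```

View pics/w9.png

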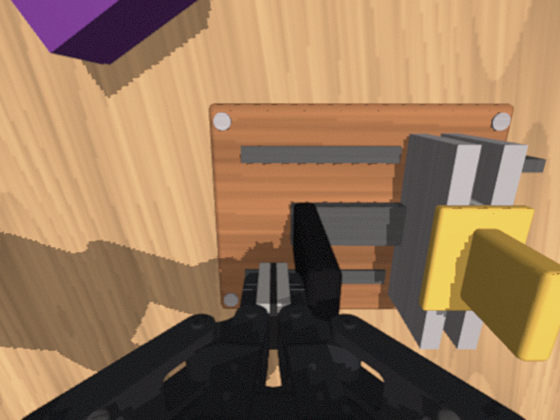

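Call:
move_arm(rows="-0.5 0 0 0 0 0 0;-1 0 0 0 0 0 0;-1.5 0 0 0 0 0 0;0 0 -1.5 0 0 0 0;0 0 -3 0 0 0 0;0 0 -3 0 0 0 0;0 0 -3 0 0 0 0;1 0 -1.5 0 0 0 0;2 1 0 0 0 0 0;2 3 0 0 0 0 0;2 3 0 0 0 0 0;2 3 0 0 0 0 0;2 3 0 0 0 0 0;2 0 0 0 0 0 0;1 0 0 0 0 0 0;0 0 0 0 0 0 0;0 0 0 0 0 0 0")

```text
time_s: 20.45
eef_pos: [0.53, -0.3557, 0.3017]
eef_rot: [-0.0, 0.997, -0.08, -0.0]
wrist_force: [-0.3, 0.4, 0.2]
opening: -0.004
```

```bash
python3 - <<'E'
from geom import *
delta((.548,-.3,.3),-9.2)
for n in ("wrist","scene"):
    w=Cam(n); cv2.imwrite(f"pics/{n}10.png",w.img)
    c=w.proj([.548,-.228,.1])[0].astype(int); i=cv2.resize(w.img[max(c[1]-50,0):c[1]+50,max(c[0]-60,0):c[0]+60],None,fx=5,fy=5,interpolation=cv2.INTER_CUBIC)
    cv2.imwrite(f"pics/{n}10z.png",i)
E
```

```text
t 20.45 pos [ 0.53   -0.3557  0.3017] yaw -9.14 shift cm [ 0.9  -5.79  0.17] turn [-0.02  0.03  0.06] open -0.004 F [-0.27  0.43  0.21]
```

View pics/wrist10.png

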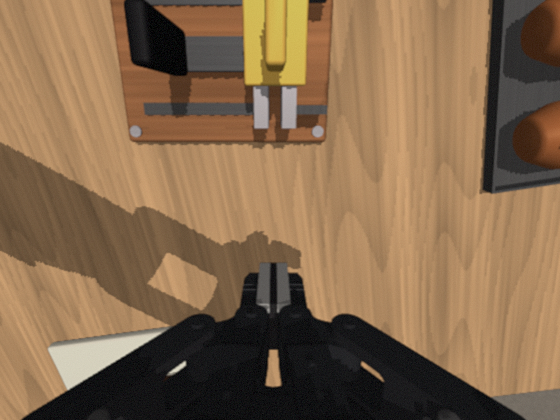

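View pics/scene10z.png

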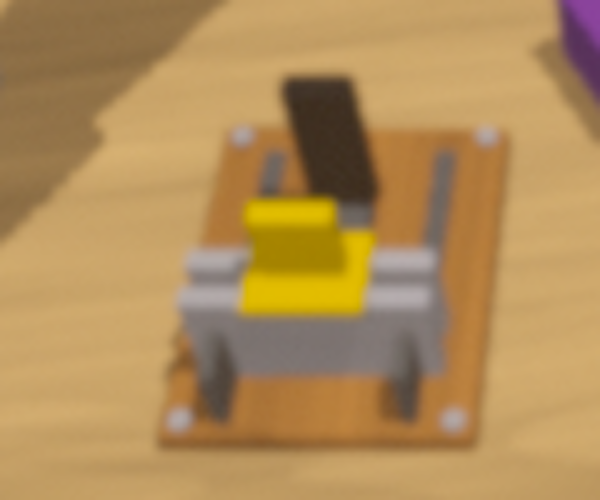

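```bash
python3 - <<'E'
import cv2
a=cv2.imread("pics/wrist10.png")
cv2.imwrite("pics/w10z.png",cv2.resize(a[60:145,230:320],None,fx=7,fy=7,interpolation=cv2.INTER_CUBIC))
from geom import *
R=Rz(np.radians(-9.2))
# intensity profile across plates at slicer y=-0.055, z=.085
w=Cam("wrist")
xs=np.arange(-.04,.02,.0005)
P=np.array([[x,y,.085] for y in np.linspace(-.06,-.045,10) for x in xs])@R.T+[.5571,-.2291,0]
uv=w.proj(P).astype(np.float32); v=cv2.remap(cv2.cvtColor(w.img,6),uv[:,:1],uv[:,1:],1).reshape(10,-1).mean(0)
for x,q in zip(xs,v): print(f"{x*1000:.1f}:{q:.0f}",end=" ")
E
```

```text
-40.0:87 -39.5:87 -39.0:87 -38.5:88 -38.0:88 -37.5:89 -37.0:90 -36.5:90 -36.0:90 -35.5:90 -35.0:89 -34.5:89 -34.0:90 -33.5:90 -33.0:90 -32.5:90 -32.0:89 -31.5:85 -31.0:80 -30.5:75 -30.0:70 -29.5:68 -29.0:66 -28.5:67 -28.0:68 -27.5:69 -27.0:69 -26.5:69 -26.0:67 -25.5:65 -25.0:66 -24.5:80 -24.0:101 -23.5:130 -23.0:152 -22.5:167 -22.0:170 -21.5:171 -21.0:171 -20.5:170 -20.0:170 -19.5:170 -19.0:170 -18.5:170 -18.0:170 -17.5:170 -17.0:170 -16.5:170 -16.0:170 -15.5:171 -15.0:171 -14.5:172 -14.0:172 -13.5:172 -13.0:170 -12.5:162 -12.0:146 -11.5:122 -11.0:97 -10.5:72 -10.0:66 -9.5:64 -9.0:69 -8.5:73 -8.0:75 -7.5:78 -7.0:79 -6.5:77 -6.0:74 -5.5:71 -5.0:69 -4.5:66 -4.0:65 -3.5:64 -3.0:65 -2.5:65 -2.0:63 -1.5:62 -1.0:65 -0.5:81 0.0:105 0.5:136 1.0:155 1.5:169 2.0:171 2.5:171 3.0:171 3.5:171 4.0:171 4.5:171 5.0:170 5.5:170 6.0:170 6.5:170 7.0:170 7.5:170 8.0:170 8.5:170 9.0:170 9.5:171 10.0:172 10.5:172 11.0:169 11.5:161 12.0:144 12.5:122 13.0:101 13.5:86 14.0:80 14.5:79 15.0:81 15.5:81 16.0:81 16.5:81 17.0:82 17.5:81 18.0:80 18.5:80 19.0:80 19.5:80
```

View pics/w10z.png

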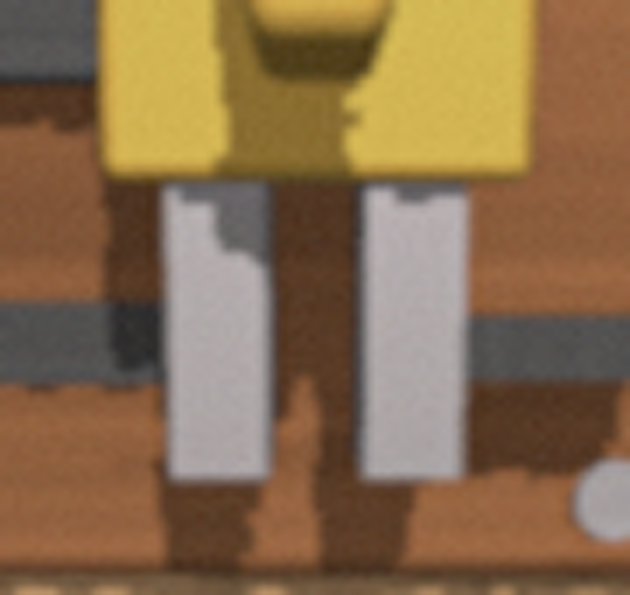

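```bash
python3 - <<'E'
from bench import ctrl
print(ctrl.hand_in())
E
```

```text
the job is handed in; nothing more can be done
None
```

The yellow gauge is standing in the guide's gap with both plates closed on its blade, and I handed the job in at about 20.5 s on the robot's clock.

I drew the gauge out of the wooden rack and lowered it into the gap. I let go only once contact showed on the wrist force, at 7 N and the expected height. Then I pushed the stop handle with the closed fingers. It slid at about 3.5 N and stopped dead about 6 mm on, and I held it to 13 N before backing off.

- **Gap:** after the push the last wrist picture gives about 12 mm between the plates, which matches the 12 mm blade.
- **Gauge:** it stands upright, with its flange flat on both plates and centred over the gap.
- **Robot:** it stood clear of everything, with about zero wrist force.
- **Red and blue gauges, sauce bottle:** I never touched these. The red and blue gauges still sat in the rack in the picture taken just after I lifted the yellow one. I did not take a final picture of any of the three.

No check failed or disagreed. The one slip was turning the tool about 7° too far while above the guide; I corrected it before lowering the gauge.

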